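# Find the loaded grinding jar by its weight and bed it in the mill

## Task

One of the two identical closed grinding jars on the rubber mat is loaded. Lift the left one clear of the mat and set it back, then lift the right one clear, and judge by weight which is heavier; stand the heavier jar in the mill's well and press it down with about 14 N for half a second to bed it (its seat must never take more than 28 N, jar weight included), then let go. The lighter jar must be left upright on the mat, neither jar tipped over on the way, and the other things on the bench left alone.

Things in the scene. Friction and masses are not known exactly. Their poses are not given: they have to be found in the camera images.
- jar_left_center (a point): closed steel grinding jar with a black lid knob; looks the same as the other. Body 53 mm diameter, 60 mm high; on it the knob, an upright cylinder 24 mm in diameter, 30 mm high (90 mm in all). Point on its axis half-way up, 45 mm above the underside; z up. Loaded 0.40 to 0.59 kg, unloaded 0.20 to 0.27 kg. The left one (greater y).
- jar_right_center (a point): closed steel grinding jar with a black lid knob; looks the same as the other. Body 53 mm diameter, 60 mm high; on it the knob, an upright cylinder 24 mm in diameter, 30 mm high (90 mm in all). Point on its axis half-way up, 45 mm above the underside; z up. Loaded 0.40 to 0.59 kg, unloaded 0.20 to 0.27 kg. The right one (smaller y).
- jar_left: the left jar itself; origin at the centre of its underside, z up.
- jar_right: the right jar itself; origin at the centre of its underside, z up.
- mat: black rubber mat fixed to the bench, 200 (its x) x 280 (its y) x 4 mm; origin at the centre of its underside on the bench, so its top is 4 mm above the origin.
- mill: white bench mill, a fixed box 200 (its x) x 180 (its y) x 100 mm high with a round upright aluminium holder ring (67 mm outside diameter, 75 mm at the lip, 40 mm high) in the middle of its top; origin under its centre on the bench.
- well_mouth (a point): centre of the mouth of the mill's holder ring, level with its lip, 140 mm above the bench; z up. The well is 57 mm in diameter (2 mm clear around a jar), flaring to 65 mm over the top 6 mm. Its floor is a sprung rubber seat, 7 N/mm, nominally 26 mm below the lip but up to 5 mm higher or lower by a hidden adjuster: only feel tells. It may sink 8 mm.
- reagent_center (a point): bystander: amber bottle 52 mm in diameter, 110 mm high; point half-way up its axis.
- tip_box_center (a point): bystander: closed blue and white box 87 x 122 x 55 mm; point at its centre.
- scraper_grip (a point): bystander: small spatula 180 mm long lying flat; point on its handle.
Mind the look-alikes: they are no part of the job. What is shaped like the jar_right but blue or pink is not meant.

How it is judged:
By the outcome, as a careful person would: the job done as asked, in the order asked, and still so for the second after the job is handed in, with the robot touching nothing.
It also fails if it takes over 72 s, if anything falls off the work surface, if the arm or the gripper's body presses on something with over 40 N, if the wrist force passes 120 N, or if a joint passes its speed limit or range.

## Robot

A 6-joint arm with a two-finger parallel gripper is mounted at the origin on the work surface. World frame = base frame: x ahead of the robot, y to its left, z up, the work surface at z = 0. Lengths are in m, angles in rad, forces in N, time in s.
With the tool pointing down it reaches from about 0.375 to 0.975 m from the base axis. Payload 3.8 kg.
Tool frame: the origin (TCP) lies on the mounting face of the last link; the fingertips stand 173 mm ahead of it and the grasp point (between the pads) lies 155 mm ahead of it; z points along the fingers, y is the direction in which the jaws open and shut (so a half turn about z gives the same grasp; the last joint's range is limited). The gripper opens to 85 mm and grips with 20 to 120 N. Pads are 22 mm wide; open, the fingers measure 114 mm over their backs; the gripper's body (76 mm by 85 mm) begins 54 mm behind the grasp point. The pads swing forward as they close: fully open they stand 13 mm farther back than shut.
Start: joints at [-1.312, 0.264, 1.604, -0, 1.274, -0.037], TCP at [0.197, -0.646, 0.405] pointing down, gripper open.
Joint ranges: [-2.63, 2.63], [-0.94, 2.18], [0.31, 2.57], [-1.31, 4.45], [0, 2.66], [-2.55, 2.55]. Speed limits (rad/s): [2.57, 2.57, 3.14, 3.14, 3.14, 3.14].

## Interface

Orientations are given as a rotation vector (axis times angle).
In Python, from workcell import bot gives the robot as it stands.
- The arm moves only by the shell command python3 -m jog 'ROWS' [FORCE]. ROWS is JSON, a list that holds one entry, the list of rows, each a list of 7 numbers: the closure, from 0 (fully open) to 1 (shut), then the shift along the tool's x, y, z in cm, then the turn, a rotation vector about the tool's x, y, z in rad. A call has 1 to 12 rows; each row is the pose to reach, as a shift and turn from the pose commanded when the call began, along the tool's axes at that moment; what a row does not reach only later rows make up. A row lasts 1/8 s, in which the tool goes at most 62.5 mm and 10.7 degrees, less where a joint would pass 70% of its speed; a pose out of reach is approached as far as the arm can. A call with a gripper value outside its range is refused whole. The fingers move at their own pace and stop on an object; FORCE is the grip in N (left out, the last holds). Time passes only in rows, so rows that repeat a pose let the fingers close. It gives the time, the measured TCP pose, the force and the opening at its end, in the units of the state.
- bot.read_state(): the state, without advancing time (a new reading comes with each control period).
- bot.read_camera(name): name is "side" or "top" or "wrist"; returns the picture (420x560x3 uint8, red, green, blue); there is no depth.
- bot.camera_model(name): a dict with "intrinsics" (3x3 intrinsics, pixels), "rvec" (rotation vector, rad) and "tvec" (3), from world to camera coordinates, as OpenCV has them. Camera axes: x right, y down, z forward; pixel columns grow to the right and rows downward; lengths in m; the calibration is good to about 2 mm. A picture is of the moment at which its call begins: read the wrist's pose just before it. camera_model takes no time and is no camera call; for the wrist camera it gives the pose at the moment of the call.
- bot.finish_job(): hands the job in, once; it reports no verdict.
The state is a dict: "time": time; "q": joint angles; "joint_vel": joint speeds; "joint_torque": joint torques, N m; "tool_pos": TCP position; "tcp_rot": TCP orientation; "wrist_force": force on the tool from outside, world axes, zero at the start; "torque": the same for the moment, N m; "width": opening from 0.0 (shut) to 1.0 (fully open).
Only numpy, scipy, OpenCV 4.12 (cv2) and the standard library are available. Lean on these libraries where they do the work, as an engineer would, in place of code of your own. Each camera call takes 0.05 s, during which the arm holds its last target.

## Working session

There is one attempt and no reset: what is moved stays moved. The work goes in short steps, Python scripts to look and compute and a shell command to move; the robot and the scene stay as the last step left them, time stands still between calls to the robot, and variables do not carry over. Pictures are saved under pics/ and viewed, and the job is handed in when it is done.

```bash
ls; mkdir -p pics; python3 - <<'E'
from workcell import bot
import cv2
s=bot.read_state()
print({k:(v if not hasattr(v,'round') else v) for k,v in s.items()})
for n in ("side","top","wrist"):
    m=bot.camera_model(n);print(n,m)
    cv2.imwrite(f"pics/a_{n}.png",bot.read_camera(n)[:,:,::-1])
E
```

```text
pics
{'time': 0.0, 'q': array([-1.31189373e+00,  2.64731465e-01,  1.60541922e+00, -2.41211604e-05,
        1.27373078e+00, -3.69098424e-02]), 'joint_vel': array([ 0.0002481 , -0.00022499,  0.00090798, -0.00032661, -0.00136515,
        0.0013829 ]), 'joint_torque': array([ 7.65437799e-04, -5.15109622e+01, -3.67317867e+01,  5.42962795e-06,
        1.29758994e-02, -3.00544230e-06]), 'tool_pos': array([ 0.19666779, -0.64532947,  0.4033518 ]), 'tcp_rot': array([-3.10504308e+00, -4.62644917e-01,  4.33923514e-04]), 'wrist_force': array([ 0.61228173, -0.46785178,  0.14069716]), 'torque': array([-0.02955595,  0.03085915,  0.01763996]), 'width': 0.9975842399114876}
side {'intrinsics': array([[392.20369253,   0.        , 277.49360274],
       [  0.        , 392.20369253, 205.18074467],
       [  0.        ,   0.        ,   1.        ]]), 'rvec': array([ 0.8956517 , -2.58352013,  0.98538908]), 'tvec': array([0.4788697 , 0.26797085, 0.7628819 ])}
top {'intrinsics': array([[433.30038863,   0.        , 278.22155291],
       [  0.        , 433.30038863, 210.21647904],
       [  0.        ,   0.        ,   1.        ]]), 'rvec': array([ 2.13842729, -2.2005884 ,  0.08346637]), 'tvec': array([0.10674896, 0.54872139, 1.01640422])}
wrist {'intrinsics': array([[312.77496368,   0.        , 275.66344353],
       [  0.        , 312.77496368, 215.79986569],
       [  0.        ,   0.        ,   1.        ]]), 'rvec': array([-2.30497391,  1.70852876,  0.28191244]), 'tvec': array([-0.67466645, -0.04064978,  0.38156702])}
```

View pics/a_side.png

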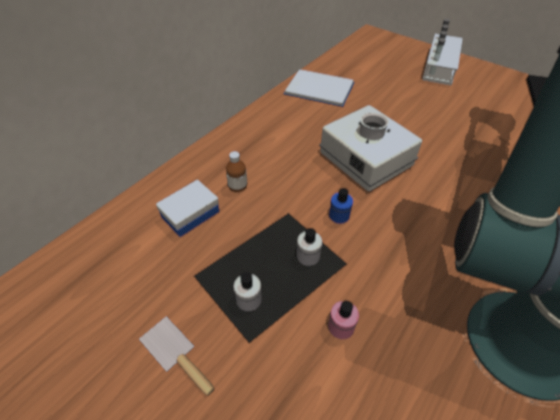

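View pics/a_top.png

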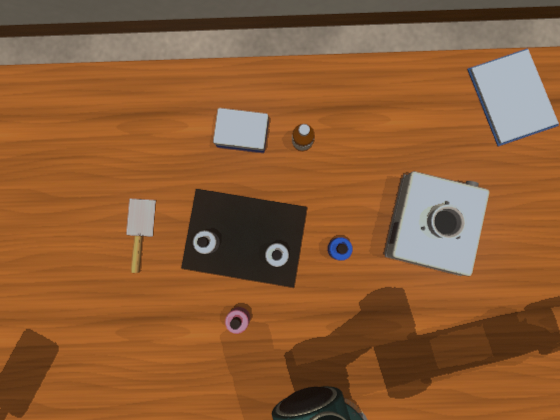

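View pics/a_wrist.png

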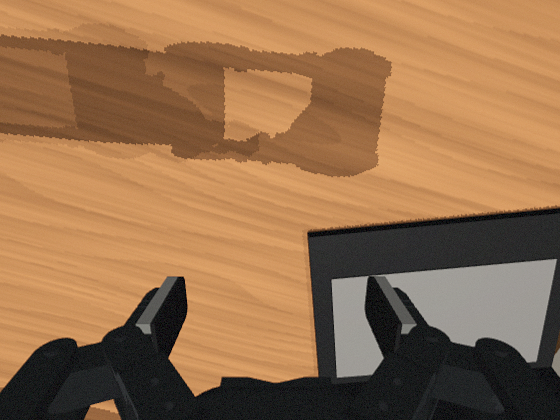

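```bash
cat > h.py <<'E'
from workcell import bot
import numpy as np, cv2
def cam(n):
    m=bot.camera_model(n);R=cv2.Rodrigues(m['rvec'])[0];return m['intrinsics'],R,m['tvec']
def ray(c,uv,z):
    K,R,t=c;d=R.T@np.linalg.inv(K)@np.array([uv[0],uv[1],1.]);o=-R.T@t
    return o+d*(z-o[2])/d[2]
def proj(c,p):
    K,R,t=c;q=K@(R@np.asarray(p)+t);return q[:2]/q[2]
def tri(c1,u1,c2,u2):
    P=[c[0]@np.c_[c[1],c[2]] for c in (c1,c2)]
    X=cv2.triangulatePoints(P[0],P[1],np.array(u1,float).reshape(2,1),np.array(u2,float).reshape(2,1))
    return (X[:3]/X[3]).ravel()
def st():
    s=bot.read_state();R=cv2.Rodrigues(s['tcp_rot'])[0]
    print('t',round(s['time'],2),'tcp',s['tool_pos'].round(4),'grasp',(s['tool_pos']+.155*R[:,2]).round(4),'F',s['wrist_force'].round(2),'w',round(s['width'],3),'T',s['torque'].round(3));print(R.round(3));return s,R
E
python3 - <<'E'
from h import *
for n,cs in (("top",[(165,180,160,120),(385,165,110,120)]),("side",[(215,220,130,110),(310,100,120,100)])):
    im=cv2.imread(f"pics/a_{n}.png")
    out=[cv2.resize(im[y:y+h,x:x+w],(400,300),interpolation=cv2.INTER_CUBIC) for x,y,w,h in cs]
    cv2.imwrite(f"pics/b_{n}.png",np.hstack(out))
top=cv2.imread("pics/a_top.png");hsv=cv2.cvtColor(top,cv2.COLOR_BGR2HSV)
c=cam("top")
m=((hsv[...,2]>110)&(hsv[...,1]<70)).astype(np.uint8)
n,l,s,ce=cv2.connectedComponentsWithStats(m)
for i in range(1,n):
    if s[i,4]>60: print(s[i],ce[i].round(1))
E
```

```text
[    0    18   560    47 15102] [280.5  41.2]
[ 472   49   87   94 4912] [514.5  95.4]
[ 213  108   55   41 1829] [240.3 128. ]
[299 124  11  11  99] [303.9 129. ]
[ 393  172   96  104 6487] [440.3 223.3]
[127 199  29  37 944] [140.6 217.1]
[193 231  23  23 303] [204.5 242.1]
[266 244  23  23 323] [276.7 254.9]
[226 312  21  20 136] [237.8 322.2]
```

```bash
ls pics
```

```text
a_side.png
a_top.png
a_wrist.png
b_side.png
b_top.png
```

View pics/b_top.png

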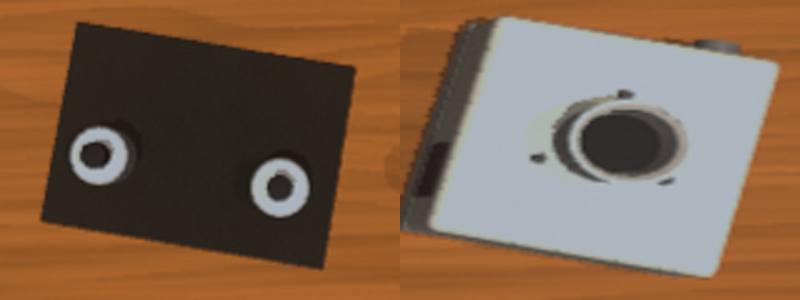

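View pics/b_side.png

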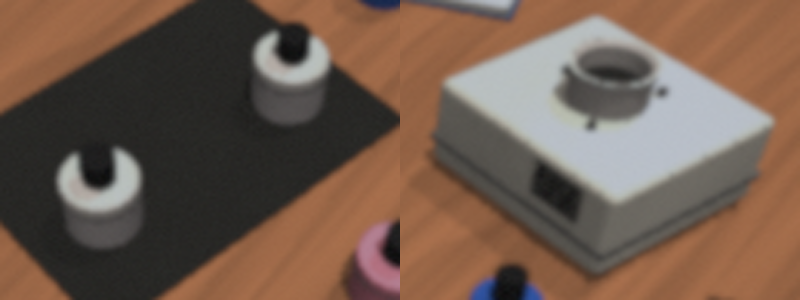

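```bash
python3 - <<'E'
from h import *
c=cam("top");d=cam("side")
import math
for nm,uv,z in (("L",(204.0,242.0),.064),("R",(277.0,255.0),.064),("well",(447.8,221.4),.14),("blue",(340,248),.064),("pink",(236.5,321.5),.06),("bottle",(304,130),.11)):
    p=ray(c,uv,z);print(nm,p.round(4),"r",round(np.hypot(*p[:2]),3),"side px",proj(d,p).round(1))
for q in ((195,190),(306,206),(295,287),(182,268)): print("mat",ray(c,q,.004).round(3))
for q in ((409,173),(488,187),(470,275),(394,259)): print("mill",ray(c,q,.1).round(3))
st()
E
```

```text
L [0.4796 0.2636 0.064 ] r 0.547 side px [246.7 285.4]
R [0.4451 0.0962 0.064 ] r 0.455 side px [309.7 240.5]
well [ 0.5069 -0.2693  0.14  ] r 0.574 side px [373.7 120.8]
blue [ 0.457  -0.0485  0.064 ] r 0.46 side px [340.8 199.3]
pink [0.2972 0.1926 0.06  ] r 0.354 side px [344.3 313.1]
bottle [0.7228 0.0272 0.11  ] r 0.723 side px [234.6 155.3]
mat [0.61  0.295 0.004]
mat [0.562 0.023 0.004]
mat [0.366 0.056 0.004]
mat [0.419 0.329 0.004]
mill [ 0.62  -0.205  0.1  ]
mill [ 0.583 -0.378  0.1  ]
mill [ 0.39  -0.325  0.1  ]
mill [ 0.43  -0.162  0.1  ]
t 0.15 tcp [ 0.1967 -0.6454  0.4036] grasp [ 0.1966 -0.6452  0.2486] F [ 0.36  0.15 -0.05] w 1.001 T [-0.011  0.002 -0.021]
[[ 0.957  0.292 -0.   ]
 [ 0.292 -0.957  0.002]
 [ 0.    -0.002 -1.   ]]
```

```bash
python3 - <<'E'
from h import *
s,R=st();K,Rc,t=cam("wrist")
o=-Rc.T@t
print("cam in tool",(R.T@(o-s['tool_pos'])).round(4),"axes in tool (cols x,y,z)",(R.T@Rc.T).round(3))
for tgt in [(.47,-.2,.4035),(.48,.264,.4035),(.445,.0962,.4035),(.507,-.269,.4035)]:
    print(tgt,((R.T@(np.array(tgt)-s['tool_pos']))*100).round(2))
E
```

```text
t 0.15 tcp [ 0.1967 -0.6454  0.4036] grasp [ 0.1966 -0.6452  0.2486] F [ 0.36  0.15 -0.05] w 1.001 T [-0.011  0.002 -0.021]
[[ 0.957  0.292 -0.   ]
 [ 0.292 -0.957  0.002]
 [ 0.    -0.002 -1.   ]]
cam in tool [0.0822 0.001  0.0303] axes in tool (cols x,y,z) [[-0.001 -0.948 -0.319]
 [ 1.    -0.001 -0.   ]
 [ 0.    -0.319  0.948]]
(0.47, -0.2, 0.4035) [ 39.13 -34.64   0.08]
(0.48, 0.264, 0.4035) [ 53.61 -78.73   0.16]
(0.445, 0.0962, 0.4035) [ 45.37 -63.7    0.13]
(0.507, -0.269, 0.4035) [ 40.66 -26.96   0.06]
```

```bash
python3 -m jog '[[[0,40.7,-27,0,0,0,-1.275],[0,40.7,-27,0,0,0,-1.275],[0,40.7,-27,0,0,0,-1.275],[0,40.7,-27,0,0,0,-1.275],[0,40.7,-27,0,0,0,-1.275],[0,40.7,-27,0,0,0,-1.275],[0,40.7,-27,0,0,0,-1.275],[0,40.7,-27,0,0,0,-1.275],[0,40.7,-27,0,0,0,-1.275],[0,40.7,-27,0,0,0,-1.275],[0,40.7,-27,0,0,0,-1.275]]]' 40
python3 - <<'E'
from h import *
st(); c=cam("wrist"); im=bot.read_camera("wrist")[:,:,::-1]
cv2.imwrite("pics/c_wrist.png",im); np.save("c.npy",np.array([c[0],c[1],np.diag(c[2])]))
print(proj(c,(.507,-.269,.14)))
E
```

```text
time: 1.52
tool_pos: [0.5066, -0.2698, 0.4045]
tcp_rot: [-2.223, -2.219, 0.001]
wrist_force: [-0.5, -0.6, 0.7]
width: 0.994
t 1.52 tcp [ 0.5066 -0.2698  0.4045] grasp [ 0.5065 -0.2698  0.2495] F [-0.5  -0.58  0.7 ] w 0.994 T [0.016 0.004 0.002]
[[ 0.002  1.    -0.001]
 [ 1.    -0.002 -0.   ]
 [-0.    -0.001 -1.   ]]
[275.75938385 217.74536171]
```

View pics/c_wrist.png

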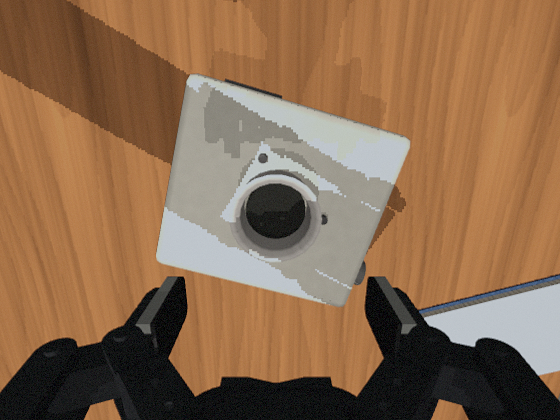

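```bash
python3 - <<'E'
from h import *
im=cv2.imread("pics/c_wrist.png");cv2.imwrite("pics/c_crop.png",cv2.resize(im[158:278,216:336],(600,600),interpolation=cv2.INTER_CUBIC))
E
```

```text
(no output)
```

View pics/c_crop.png

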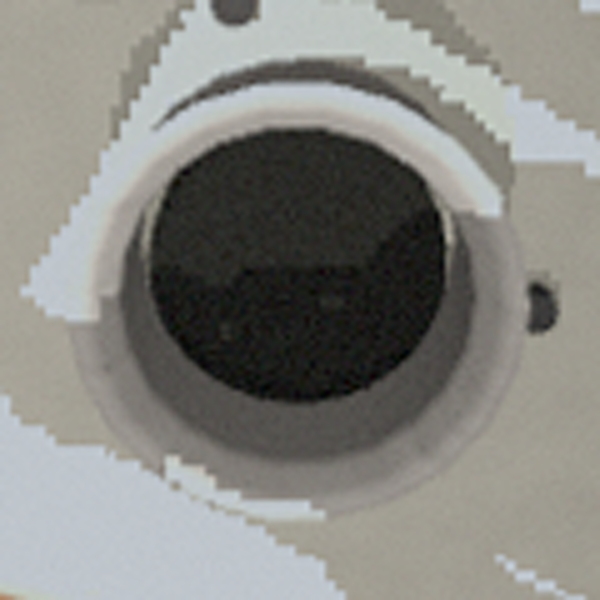

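```bash
python3 -m jog '[[[0,53.3,-2.8,0,0,0,0],[0,53.3,-2.8,0,0,0,0],[0,53.3,-2.8,0,0,0,0],[0,53.3,-2.8,0,0,0,0],[0,53.3,-2.8,0,0,0,0],[0,53.3,-2.8,0,0,0,0],[0,53.3,-2.8,0,0,0,0],[0,53.3,-2.8,6,0,0,0],[0,53.3,-2.8,6,0,0,0],[0,53.3,-2.8,6,0,0,0],[0,53.3,-2.8,6,0,0,0]]]'
python3 - <<'E'
from h import *
st(); c=cam("wrist"); im=bot.read_camera("wrist")[:,:,::-1]
cv2.imwrite("pics/d_wrist.png",im)
for p in ((.4796,.2636,.064),(.4796,.2636,.094)): print(proj(c,p).round(1),end='')
hsv=cv2.cvtColor(im,cv2.COLOR_BGR2HSV);m=((hsv[...,2]>110)&(hsv[...,1]<70)).astype(np.uint8)
n,l,s,ce=cv2.connectedComponentsWithStats(m)
for i in range(1,n):
    if s[i,4]>300: print(s[i],ce[i].round(1))
u0,v0=proj(c,(.4796,.2636,.074)).round().astype(int);cv2.imwrite("pics/d_crop.png",cv2.resize(im[v0-60:v0+60,u0-60:u0+60],(600,600),interpolation=cv2.INTER_CUBIC));print(u0-60,v0-60)
E
```

```text
time: 2.95
tool_pos: [0.4798, 0.2633, 0.3449]
tcp_rot: [2.222, 2.22, -0.001]
wrist_force: [-0.0, 0.4, 0.6]
width: 0.999
t 2.95 tcp [0.4798 0.2633 0.3449] grasp [0.4798 0.2632 0.1899] F [-0.02  0.41  0.55] w 0.999 T [ 0.001  0.04  -0.027]
[[ 0.001  1.     0.   ]
 [ 1.    -0.001 -0.001]
 [-0.001  0.    -1.   ]]
[274.8 211.8][274.7 224. ][ 296    0  110   52 4886] [351.2  23. ]
[ 244  170   62   71 2293] [274. 203.]
[ 472  224   88  127 7586] [527. 292.]
[  49  259   56   48 1064] [ 78.7 278.5]
[ 216  340   52   41 1290] [242.4 358.3]
215 156
```

View pics/d_crop.png

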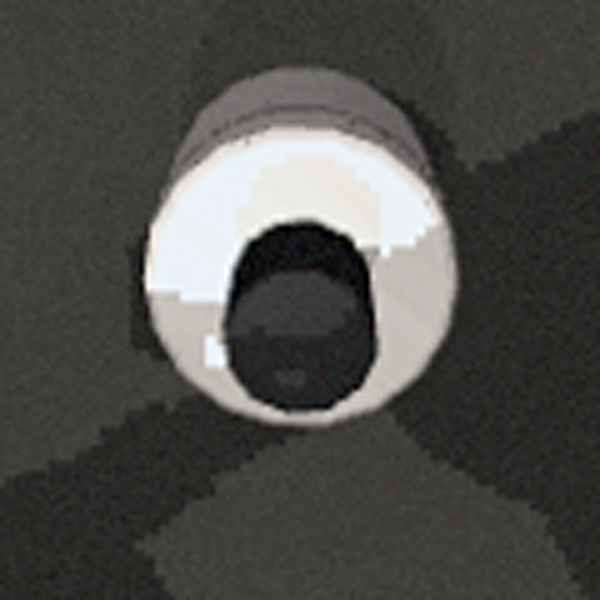

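View pics/d_wrist.png

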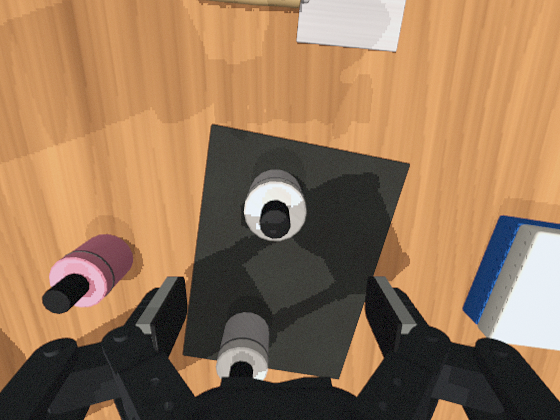

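```bash
python3 -m jog '[[[0,0.1,0,5,0,0,0],[0,0.1,0,8,0,0,0],[0,0.1,0,10,0,0,0],[0,0.1,0,10.5,0,0,0],[0,0.1,0,10.5,0,0,0],[1,0.1,0,10.5,0,0,0],[1,0.1,0,10.5,0,0,0],[1,0.1,0,10.5,0,0,0],[1,0.1,0,10.5,0,0,0],[1,0.1,0,10.5,0,0,0],[1,0.1,0,10.5,0,0,0],[1,0.1,0,10.5,0,0,0]]]' 60
python3 - <<'E'
from h import *
st()
E
```

```text
time: 4.5
tool_pos: [0.4795, 0.2654, 0.2403]
tcp_rot: [-2.221, -2.222, -0.001]
wrist_force: [-1.9, -0.1, 6.0]
width: 0.261
t 4.5 tcp [0.4795 0.2654 0.2403] grasp [0.4795 0.2655 0.0853] F [-1.86 -0.1   5.97] w 0.261 T [-0.072  0.336 -0.016]
[[-0.  1.  0.]
 [ 1.  0.  0.]
 [ 0.  0. -1.]]
```

```bash
python3 -m jog '[[[1,0,0,-0.5,0,0,0],[1,0,0,-2,0,0,0],[1,0,0,-4,0,0,0],[1,0,0,-4,0,0,0],[1,0,0,-4,0,0,0],[1,0,0,-4,0,0,0]]]' 60
for i in 1 2 3 4; do python3 -m jog '[[[1,0,0,0,0,0,0]]]'; done
python3 - <<'E'
from h import *
st(); 
for n in ("side","wrist"): cv2.imwrite(f"pics/e_{n}.png",bot.read_camera(n)[:,:,::-1])
s=cv2.imread("pics/e_side.png")[190:340,180:380];w=cv2.imread("pics/e_wrist.png")
cv2.imwrite("pics/e.png",np.hstack([cv2.resize(s,(400,300)),cv2.resize(w,(400,300))]))
E
```

```text
time: 5.25
tool_pos: [0.4789, 0.265, 0.2787]
tcp_rot: [-2.221, -2.221, 0.003]
wrist_force: [0.1, 0.4, -2.6]
width: 0.261
time: 5.38
tool_pos: [0.4791, 0.2651, 0.2788]
tcp_rot: [-2.221, -2.221, 0.002]
wrist_force: [-0.5, -0.1, -2.4]
width: 0.264
time: 5.5
tool_pos: [0.4792, 0.2651, 0.2792]
tcp_rot: [-2.221, -2.221, 0.001]
wrist_force: [0.5, -0.4, -2.5]
width: 0.262
time: 5.62
tool_pos: [0.4794, 0.2652, 0.2795]
tcp_rot: [-2.221, -2.221, 0.0]
wrist_force: [0.0, 0.3, -2.5]
width: 0.26
time: 5.75
tool_pos: [0.4794, 0.2652, 0.2797]
tcp_rot: [-2.221, -2.221, 0.0]
wrist_force: [0.7, 0.6, -2.8]
width: 0.263
t 5.75 tcp [0.4794 0.2652 0.2797] grasp [0.4794 0.2652 0.1247] F [ 0.66  0.57 -2.84] w 0.263 T [ 0.009 -0.002  0.01 ]
[[ 0.  1. -0.]
 [ 1. -0. -0.]
 [-0. -0. -1.]]
```

View pics/e.png

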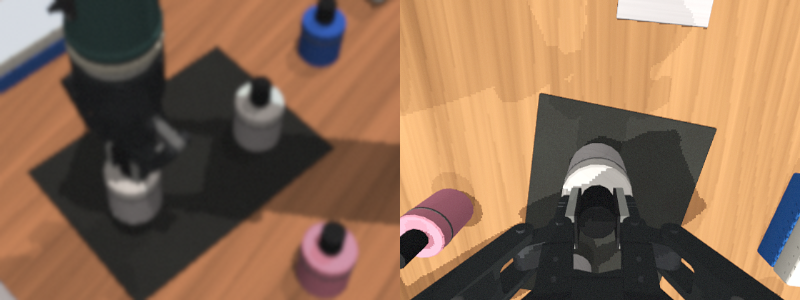

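```bash
python3 -m jog '[[[1,0,0,2,0,0,0],[1,0,0,3.4,0,0,0],[1,0,0,3.7,0,0,0],[1,0,0,3.8,0,0,0],[1,0,0,3.8,0,0,0]]]'
python3 -m jog '[[[1,0,0,0.05,0,0,0],[1,0,0,0.1,0,0,0],[1,0,0,0.1,0,0,0]]]'
```

```text
time: 6.48
tool_pos: [0.4797, 0.2654, 0.2422]
tcp_rot: [2.221, 2.221, 0.001]
wrist_force: [-0.2, -0.1, -1.7]
width: 0.261
time: 6.85
tool_pos: [0.4794, 0.2652, 0.2408]
tcp_rot: [2.221, 2.221, 0.0]
wrist_force: [0.2, 0.4, -2.0]
width: 0.266
```

```bash
python3 -m jog '[[[1,0,0,0.05,0,0,0],[1,0,0,0.1,0,0,0],[1,0,0,0.1,0,0,0]]]'
```

```text
time: 7.22
tool_pos: [0.4795, 0.2653, 0.2403]
tcp_rot: [2.221, 2.221, 0.0]
wrist_force: [-1.3, -0.2, 4.9]
width: 0.263
```

```bash
python3 -m jog '[[[0,0,0,0,0,0,0],[0,0,0,0,0,0,0],[0,0,0,0,0,0,0],[0,0,0,0,0,0,0],[0,0,0,-5,0,0,0],[0,0,0,-10.5,0,0,0],[0,-16.9,-3.4,-10.5,0,0,0],[0,-16.9,-3.4,-10.5,0,0,0],[0,-16.9,-3.4,-10.5,0,0,0],[0,-16.9,-3.4,-10.5,0,0,0],[0,-16.9,-3.4,-10.5,0,0,0]]]'
python3 - <<'E'
from h import *
st(); c=cam("wrist"); im=bot.read_camera("wrist")[:,:,::-1]
cv2.imwrite("pics/f_wrist.png",im)
u0,v0=proj(c,(.4451,.0962,.064)).round(1);print(u0,v0)
u0,v0=int(u0),int(v0)
a=cv2.resize(im[v0-60:v0+60,u0-60:u0+60],(600,600),interpolation=cv2.INTER_CUBIC);print(u0-60,v0-60)
cv2.imwrite("pics/f_crop.png",a)
t=bot.read_camera("top")[:,:,::-1];cv2.imwrite("pics/f_top.png",cv2.resize(t[180:300,165:325],(640,480)))
E
```

```text
time: 8.6
tool_pos: [0.4456, 0.0963, 0.3449]
tcp_rot: [2.222, 2.22, 0.002]
wrist_force: [-0.6, 0.5, 0.2]
width: 1.001
t 8.6 tcp [0.4456 0.0963 0.3449] grasp [0.4457 0.0964 0.1899] F [-0.59  0.53  0.22] w 1.001 T [ 0.01   0.018 -0.03 ]
[[ 0.001  1.     0.001]
 [ 1.    -0.001  0.001]
 [ 0.001  0.001 -1.   ]]
274.3 212.7
214 152
```

View pics/f_crop.png

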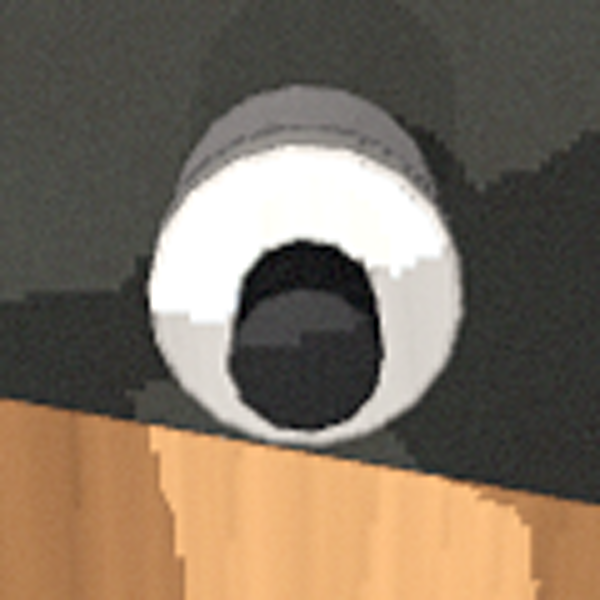

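View pics/f_wrist.png

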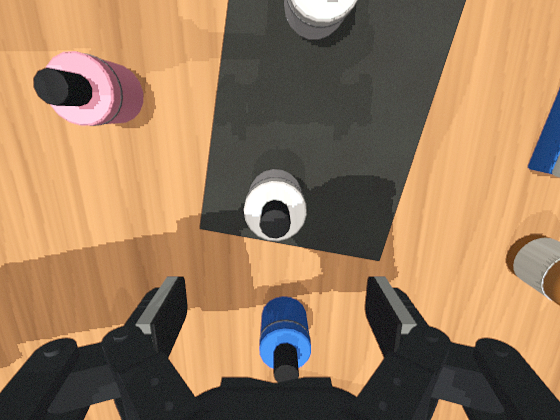

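View pics/f_top.png

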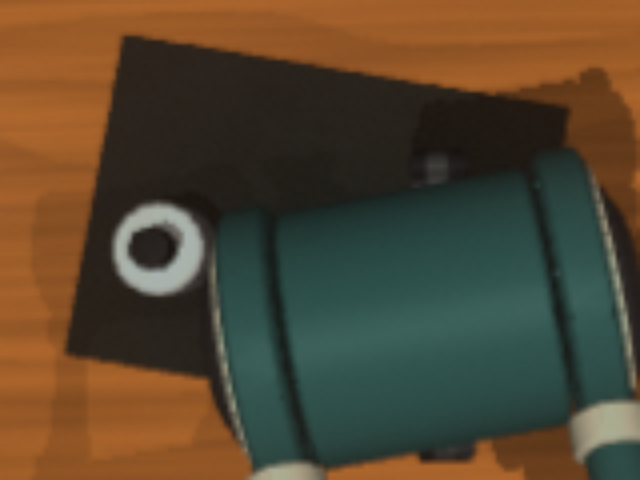

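```bash
python3 -m jog '[[[0,0.2,0,5,0,0,0],[0,0.2,0,8,0,0,0],[0,0.2,0,10,0,0,0],[0,0.2,0,10.5,0,0,0],[0,0.2,0,10.5,0,0,0],[1,0.2,0,10.5,0,0,0],[1,0.2,0,10.5,0,0,0],[1,0.2,0,10.5,0,0,0],[1,0.2,0,10.5,0,0,0],[1,0.2,0,10.5,0,0,0],[1,0.2,0,10.5,0,0,0],[1,0.2,0,10.5,0,0,0]]]' 80
python3 -m jog '[[[1,0,0,-0.5,0,0,0],[1,0,0,-2,0,0,0],[1,0,0,-4,0,0,0],[1,0,0,-4,0,0,0],[1,0,0,-4,0,0,0],[1,0,0,-4,0,0,0]]]' 80
for i in 1 2 3; do python3 -m jog '[[[1,0,0,0,0,0,0]]]'; done
python3 - <<'E'
from h import *
st(); 
for n in ("side","wrist"): cv2.imwrite(f"pics/g_{n}.png",bot.read_camera(n)[:,:,::-1])
s=cv2.imread("pics/g_side.png")[190:340,180:380];w=cv2.imread("pics/g_wrist.png")
cv2.imwrite("pics/g.png",np.hstack([cv2.resize(s,(400,300)),cv2.resize(w,(400,300))]))
E
```

```text
time: 10.2
tool_pos: [0.4454, 0.0982, 0.2404]
tcp_rot: [-2.222, -2.221, -0.0]
wrist_force: [-1.6, 0.1, 5.7]
width: 0.253
time: 10.95
tool_pos: [0.4448, 0.0981, 0.2788]
tcp_rot: [-2.221, -2.221, 0.002]
wrist_force: [-0.7, -0.1, -5.0]
width: 0.252
time: 11.08
tool_pos: [0.445, 0.0982, 0.2789]
tcp_rot: [-2.221, -2.221, 0.002]
wrist_force: [1.0, -0.2, -5.9]
width: 0.255
time: 11.2
tool_pos: [0.4452, 0.0982, 0.2792]
tcp_rot: [-2.221, -2.221, 0.001]
wrist_force: [0.4, 0.4, -4.9]
width: 0.254
time: 11.32
tool_pos: [0.4454, 0.0982, 0.2795]
tcp_rot: [-2.221, -2.221, 0.0]
wrist_force: [0.3, -0.9, -4.9]
width: 0.254
t 11.32 tcp [0.4454 0.0982 0.2795] grasp [0.4453 0.0982 0.1245] F [ 0.26 -0.87 -4.91] w 0.254 T [-0.006 -0.006  0.015]
[[-0.  1. -0.]
 [ 1.  0. -0.]
 [-0. -0. -1.]]
```

View pics/g.png

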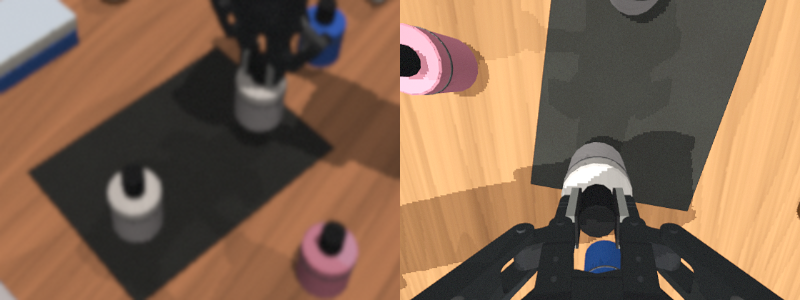

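```bash
python3 -m jog '[[[1,0,0,-4,0,0,0],[1,0,0,-9,0,0,0],[1,0,0,-13,0,0,0],[1,-4,0.7,-13,0,0,0],[1,-9,1.5,-13,0,0,0],[1,-14,2.3,-13,0,0,0],[1,-19,3.1,-13,0,0,0],[1,-24,4,-13,0,0,0],[1,-29,4.8,-13,0,0,0],[1,-33.5,5.6,-13,0,0,0],[1,-36,6,-13,0,0,0],[1,-36.7,6.1,-13,0,0,0]]]'
python3 -m jog '[[[1,0,0,0,0,0,0],[1,0,0,0,0,0,0]]]'
python3 - <<'E'
from h import *
st(); c=cam("wrist");im=bot.read_camera("wrist")[:,:,::-1]
cv2.imwrite("pics/h_wrist.png",im)
print(proj(c,(.5065,-.2687,.14)))
s=bot.read_camera("side")[:,:,::-1];cv2.imwrite("pics/h_side.png",cv2.resize(s[50:200,300:450],(600,600),interpolation=cv2.INTER_CUBIC))
t=bot.read_camera("top")[:,:,::-1];cv2.imwrite("pics/h_top.png",t)
E
```

```text
time: 12.92
tool_pos: [0.5064, -0.2699, 0.4093]
tcp_rot: [-2.223, -2.219, -0.0]
wrist_force: [-0.4, 0.9, -4.9]
width: 0.253
time: 13.18
tool_pos: [0.5063, -0.2675, 0.4095]
tcp_rot: [-2.219, -2.222, -0.001]
wrist_force: [-0.5, 0.3, -5.9]
width: 0.255
t 13.18 tcp [ 0.5063 -0.2675  0.4095] grasp [ 0.5062 -0.2673  0.2545] F [-0.54  0.33 -5.87] w 0.255 T [-0.007 -0.024  0.053]
[[-0.001  1.    -0.   ]
 [ 1.     0.001  0.001]
 [ 0.001 -0.    -1.   ]]
[275.4741336  218.45352513]
```

View pics/h_wrist.png

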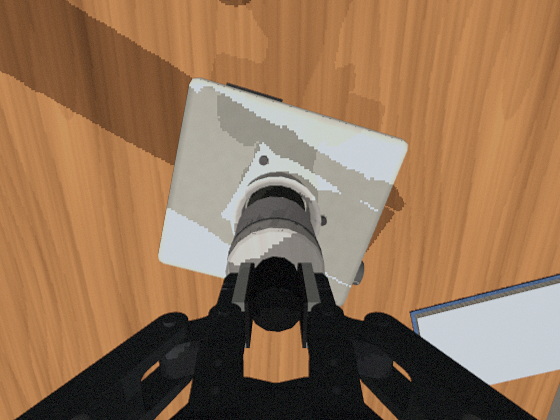

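View pics/h_side.png

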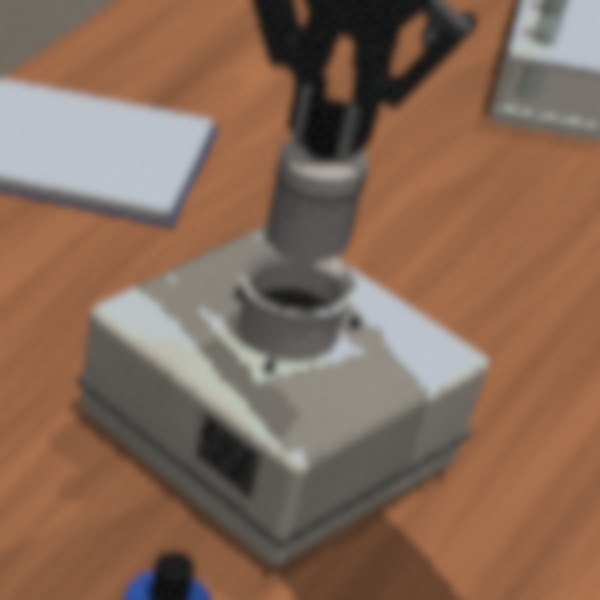

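```bash
python3 -m jog '[[[1,0,0,0,0,0,0],[1,0,0,1,0,0,0],[1,0,0,2,0,0,0],[1,0,0,2.6,0,0,0],[1,0,0,2.6,0,0,0],[1,0,0,2.6,0,0,0]]]'
python3 - <<'E'
from h import *
st(); c=cam("wrist");im=bot.read_camera("wrist")[:,:,::-1]
d=cam("side");s=bot.read_camera("side")[:,:,::-1];cv2.imwrite("pics/i.png",np.hstack([cv2.resize(s[80:160,330:410],(400,400),interpolation=cv2.INTER_CUBIC),cv2.resize(im[160:280,215:335],(400,400),interpolation=cv2.INTER_CUBIC)]))
E
```

```text
time: 14.08
tool_pos: [0.5065, -0.2689, 0.3838]
tcp_rot: [2.221, 2.221, 0.0]
wrist_force: [0.4, -0.7, -5.4]
width: 0.254
t 14.07 tcp [ 0.5065 -0.2689  0.3838] grasp [ 0.5065 -0.2689  0.2288] F [ 0.39 -0.7  -5.37] w 0.254 T [-0.092 -0.099 -0.026]
[[ 0.  1.  0.]
 [ 1. -0. -0.]
 [-0.  0. -1.]]
```

View pics/i.png

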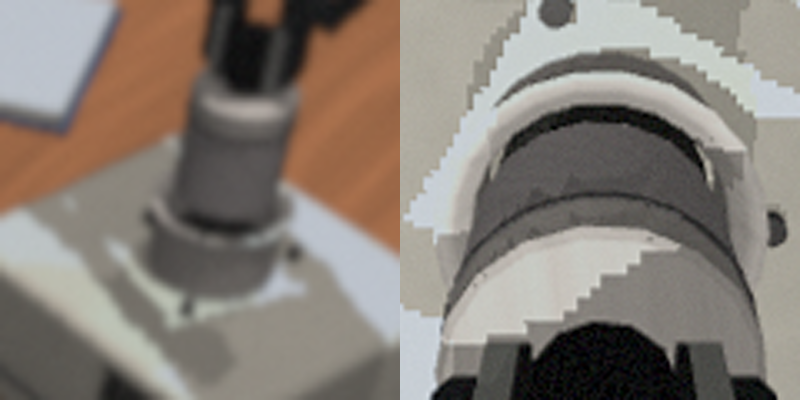

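```bash
python3 -m jog '[[[1,0,0,0.5,0,0,0],[1,0,0,1,0,0,0],[1,0,0,1,0,0,0]]]'
python3 -m jog '[[[1,0,0,0.3,0,0,0],[1,0,0,0.6,0,0,0],[1,0,0,0.6,0,0,0]]]'
python3 -m jog '[[[1,0,0,0.2,0,0,0],[1,0,0,0.4,0,0,0],[1,0,0,0.4,0,0,0]]]'
```

```text
time: 14.55
tool_pos: [0.5061, -0.2686, 0.3727]
tcp_rot: [-2.22, -2.22, 0.001]
wrist_force: [0.2, -0.5, -6.2]
width: 0.253
time: 14.92
tool_pos: [0.5063, -0.2687, 0.3673]
tcp_rot: [-2.221, -2.221, 0.0]
wrist_force: [-0.5, 0.5, -4.7]
width: 0.254
time: 15.3
tool_pos: [0.5064, -0.2689, 0.3637]
tcp_rot: [2.221, 2.221, -0.0]
wrist_force: [0.9, -1.0, -5.5]
width: 0.259
```

```bash
python3 -m jog '[[[1,0,0,0.3,0,0,0],[1,0,0,0.6,0,0,0],[1,0,0,0.6,0,0,0]]]'
for i in 1 2 3; do python3 -m jog '[[[1,0,0,0.1,0,0,0],[1,0,0,0.1,0,0,0]]]' | grep -E "tool_pos|force"; done
```

```text
time: 15.68
tool_pos: [0.5063, -0.2688, 0.3572]
tcp_rot: [-2.221, -2.221, 0.0]
wrist_force: [1.0, -0.9, -5.1]
width: 0.25
tool_pos: [0.5064, -0.2688, 0.3567]
wrist_force: [0.8, -1.2, -4.4]
tool_pos: [0.5064, -0.2688, 0.3558]
wrist_force: [-0.5, -2.2, -4.3]
tool_pos: [0.5064, -0.2688, 0.3547]
wrist_force: [0.1, -1.2, -4.0]
```

```bash
for i in 1 2 3; do python3 -m jog '[[[1,0,0,0.1,0,0,0],[1,0,0,0.1,0,0,0]]]' | grep -E "tool_pos|force"; done
```

```text
tool_pos: [0.5064, -0.2688, 0.3537]
wrist_force: [0.3, -2.5, -5.0]
tool_pos: [0.5064, -0.2688, 0.3526]
wrist_force: [-0.4, -2.4, -4.1]
tool_pos: [0.5064, -0.2688, 0.3519]
wrist_force: [-0.9, -1.9, -3.6]
```

```bash
python3 -m jog '[[[1,-0.05,0,0,0,0,0],[1,-0.05,0,0,0,0,0]]]' | grep -E "tool_pos|force"; for i in 1 2; do python3 -m jog '[[[1,0,0,0.1,0,0,0],[1,0,0,0.1,0,0,0]]]' | grep -E "tool_pos|force"; done
```

```text
tool_pos: [0.5064, -0.2691, 0.3518]
wrist_force: [0.1, -1.5, -2.4]
tool_pos: [0.5064, -0.2691, 0.3512]
wrist_force: [-0.7, 0.2, 1.8]
tool_pos: [0.5065, -0.2692, 0.3505]
wrist_force: [-2.0, 1.9, 4.9]
```

```bash
for i in 1 2; do python3 -m jog '[[[1,0,0,0.1,0,0,0],[1,0,0,0.1,0,0,0]]]' | grep -E "tool_pos|force"; done
```

```text
tool_pos: [0.5065, -0.2692, 0.35]
wrist_force: [-3.4, 1.8, 6.6]
tool_pos: [0.5065, -0.2692, 0.3496]
wrist_force: [-3.9, 2.5, 10.6]
```

```bash
python3 -m jog '[[[1,-0,-0.05,0.05,0,0,0],[1,0,-0.05,0.05,0,0,0]]]' | grep -E "time|tool_pos|force"
```

```text
time: 18.68
tool_pos: [0.5063, -0.2692, 0.3495]
wrist_force: [-5.1, 2.8, 12.0]
```

```bash
python3 -m jog '[[[1,0,0,0.03,0,0,0],[1,0,0,0.03,0,0,0]]]' | grep -E "time|tool_pos|force"; for i in 1 2 ; do python3 -m jog '[[[1,0,0,0,0,0,0]]]' | grep -E "time|tool_pos|force"; done; python3 -c "
from h import *
st()"
```

```text
time: 18.92
tool_pos: [0.5063, -0.2692, 0.3494]
wrist_force: [-3.6, 2.9, 12.5]
time: 19.05
tool_pos: [0.5063, -0.2692, 0.3494]
wrist_force: [-3.4, 2.8, 12.2]
time: 19.18
tool_pos: [0.5063, -0.2692, 0.3494]
wrist_force: [-3.8, 2.5, 12.1]
t 19.18 tcp [ 0.5063 -0.2692  0.3494] grasp [ 0.5066 -0.2693  0.1944] F [-3.82  2.54 12.15] w 0.256 T [ 0.452  0.807 -0.021]
[[ 0.     1.     0.002]
 [ 1.    -0.    -0.   ]
 [-0.     0.002 -1.   ]]
```

```bash
python3 -m jog '[[[1,0,-0.03,0.06,0,0,0],[1,0,-0.03,0.06,0,0,0]]]' | grep -E "time|tool_pos|force"; for i in 1 2 3 4 5; do python3 -m jog '[[[1,0,0,0,0,0,0]]]' | grep -E "time|force"; done
```

```text
time: 19.42
tool_pos: [0.5061, -0.2692, 0.3492]
wrist_force: [-3.9, 3.1, 12.9]
time: 19.55
wrist_force: [-4.6, 3.2, 13.4]
time: 19.68
wrist_force: [-3.8, 3.5, 13.9]
time: 19.8
wrist_force: [-4.5, 3.1, 13.2]
time: 19.92
wrist_force: [-4.7, 3.2, 13.3]
time: 20.05
wrist_force: [-2.9, 3.5, 13.4]
```

```bash
python3 -m jog '[[[1,0,0,0.04,0,0,0],[1,0,0,0.04,0,0,0],[1,0,0,0.04,0,0,0]]]' | grep -E "time|tool_pos|force"; for i in 1 2 3; do python3 -m jog '[[[1,0,0,0,0,0,0]]]' | grep -E "time|force"; done
```

```text
time: 20.42
tool_pos: [0.5061, -0.2692, 0.349]
wrist_force: [-4.0, 2.3, 14.8]
time: 20.55
wrist_force: [-3.8, 2.7, 14.8]
time: 20.68
wrist_force: [-5.4, 2.8, 13.7]
time: 20.8
wrist_force: [-4.4, 3.2, 14.5]
```

```bash
python3 -m jog '[[[1,0,0,-0.1,0,0,0],[1,0,0,-0.2,0,0,0],[1,0,0,-0.25,0,0,0],[1,0,0,-0.25,0,0,0]]]'
python3 -m jog '[[[0,0,0,0,0,0,0],[0,0,0,0,0,0,0],[0,0,0,0,0,0,0],[0,0,0,0,0,0,0],[0,0,0,-3,0,0,0],[0,0,0,-7,0,0,0],[0,0,0,-10,0,0,0],[0,0,0,-10,0,0,0],[0,0,0,-10,0,0,0]]]'
python3 - <<'E'
from h import *
st(); c=cam("wrist");im=bot.read_camera("wrist")[:,:,::-1];cv2.imwrite("pics/j_wrist.png",im)
print(proj(c,(.5065,-.2687,.176)),proj(c,(.5065,-.2687,.206)))
s=bot.read_camera("side")[:,:,::-1];cv2.imwrite("pics/j_side.png",s);cv2.imwrite("pics/j_s.png",cv2.resize(s[70:190,310:430],(600,600),interpolation=cv2.INTER_CUBIC))
E
```

```text
time: 21.3
tool_pos: [0.506, -0.2692, 0.3501]
tcp_rot: [2.22, 2.22, 0.002]
wrist_force: [-1.7, 1.5, 8.2]
width: 0.252
time: 22.42
tool_pos: [0.5053, -0.2691, 0.4473]
tcp_rot: [-2.221, -2.221, 0.0]
wrist_force: [0.4, -0.1, -0.6]
width: 0.998
t 22.43 tcp [ 0.5053 -0.2691  0.4473] grasp [ 0.5052 -0.269   0.2923] F [ 0.42 -0.08 -0.56] w 0.998 T [-0.04   0.042  0.041]
[[ 0.     1.    -0.001]
 [ 1.    -0.     0.001]
 [ 0.001 -0.001 -1.   ]]
[276.91579613 215.71185919] [276.99562539 228.88942764]
```

View pics/j_wrist.png

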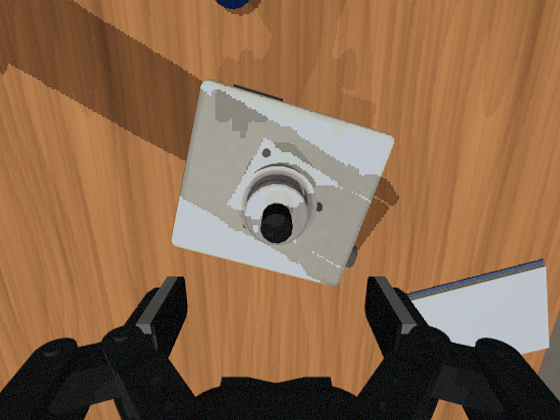

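View pics/j_s.png

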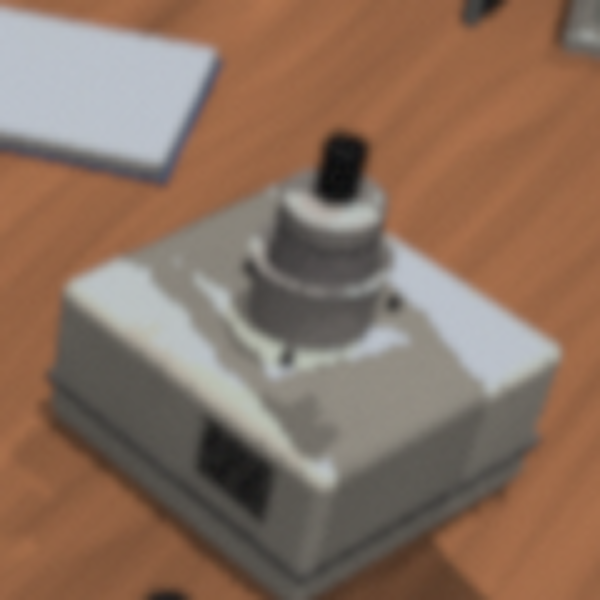

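View pics/j_side.png

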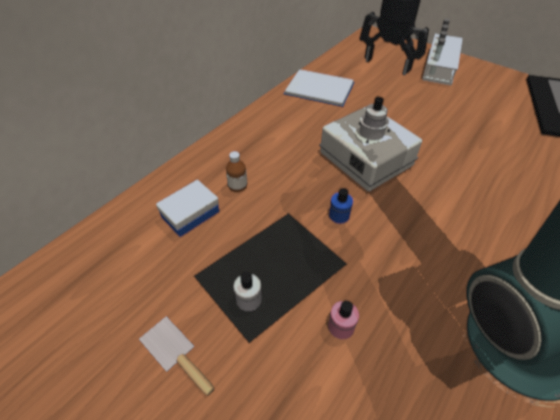

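```bash
python3 -c "
from workcell import bot
print(bot.finish_job())"
```

```text
the job is handed in; nothing more can be done
None
```

The job is handed in: the right jar was the heavier one, and it now stands pressed into the mill's well. It took about 22.5 s of the 72 s.

- **Weighing:** I lifted the left jar first; it pulled about 2.5 N (0.26 kg), and I set it back upright on the mat. The right jar pulled about 5 N (0.5 kg), so I took it as the loaded one.
- **Pressing:** I lowered the right jar in small steps and felt the seat about 24 mm below the lip. I brought the push up to 13–15 N and held it there for over 0.5 s. That puts roughly 19–20 N on the seat with the jar's weight, under the 28 N limit. I then eased off and opened the gripper.
- **Last checks:** The wrist picture showed the jar upright and centred in the ring. The side picture showed the left jar upright on the mat and the other items where they had been. The gripper was open and about 10 cm clear, with wrist force near zero.
- **Small disagreement:** During the press there was 4–5 N of sideways force from the jar leaning lightly on the well wall, and small shifts did not fully remove it. The force on the seat may therefore have been slightly less than the wrist reading suggests.

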